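# Slide the bead chart under the loom

### The job

Push the clear acrylic block that holds the bead chart along the table, in under the low side rail of the bead loom, until it lies square to the rails and centred beneath the loom, with the same small margin of block showing beyond both rails. Push it only with the fingers, keep it flat on the table all the way, never lifted or tipped, and leave the loom and everything else standing where it is.

Things in the scene. Friction and masses are not known exactly. Their poses are not given: they have to be found in the camera images.
- chart: Clear acrylic slab 140 x 120 mm, 12 mm thick, about 0.24 kg, loose on the table (ordinary friction), with a bead chart of coloured diamonds (strip 126 x 62 mm) in its top, a magnet in each corner. Origin: centre of its underside; x along the 140 mm and the strip, y along the 120 mm. Starts clear of the loom, left or right, turned up to 0.5 rad from it, up to 0.11 m out of line along it.
- loom: Dark wooden bead loom, unstrung, loose (about 0.65 kg), 290 mm long, 100 mm wide over its two side rails, 70 mm high at the end uprights. Origin: on the table under its centre; x along its length (within 0.15 rad of straight away from the robot), y across, z up. The block goes in across it, under a rail. Centred, the block shows 10 mm beyond each rail.
- loom_end (a point): Middle of the loom's +x end, 145 mm from its centre along its length, 25 mm above the table.
- rail_left (a point): Middle of the underside of the loom's rail at loom y = +43 mm, 16 mm above the table (4 mm headroom over the block). Each rail runs the loom's whole length, is 14 mm wide (outer faces at y = +-50 mm) and 18 mm high (top at 34 mm). Between the rails the loom is open from above, 72 mm wide.
- rail_right (a point): The same for the rail at loom y = -43 mm.
- foot (a point): Where a foot meets the table, at loom x = +110, y = +40 mm. Four such feet, 18 mm along x and 20 mm along y, under both uprights at x = +-110 mm: the free passage under the rails is 202 mm long. Brass wing nuts stick out to y = +-61 mm at x = +-132 mm.
- sharpener: Blue plastic pencil sharpener box with a pull-out tray and a crank, 100 x 56 x 94 mm without the crank, to the left of the work; origin at the centre of its underside. To be left alone.
- compass: Silver aluminium drawing compass lying flat, about 160 mm long and 60 mm wide, 8 mm high, to the right of the work; origin on the table near its middle. To be left alone.
- palette: Small white ceramic palette with six wells, 90 x 130 x 14 mm, to the left, beyond the sharpener; origin at the centre of its underside. To be left alone.
- jar_red: Small glass bead jar with a red lid, 38 mm across and 52 mm high, beyond the work; origin at the centre of its underside. To be left alone.
- jar_green: The same jar with a green lid. To be left alone.
- mug: Blue ceramic mug, 80 mm across and 85 mm high, to the right, beyond the compass; origin at the centre of its underside. To be left alone.
Things that resemble listed ones, but are neither listed nor needed, are in the scene too. What is shaped like the chart but red is not meant.

How it is judged:
By the outcome, as a careful person would: the job done as asked, in the order asked, and still so for the second after the job is handed in, with the robot touching nothing.
It also fails if it takes over 67 s, if anything falls off the work surface, if the arm or the gripper's body presses on something with over 40 N, if the wrist force passes 120 N, or if a joint passes its speed limit or range.

### The arm

A 7-joint arm with a two-finger parallel gripper is mounted at the origin on the work surface. World frame = base frame: x ahead of the robot, y to its left, z up, the work surface at z = 0. Lengths are in mm, angles in rad, forces in N, time in s.
With the tool pointing down it reaches from about 425 to 875 mm from the base axis. Payload 8.4 kg.
Tool frame: the origin (TCP) lies at the very end of the fingers, on their centre line; the grasp point (between the pads) lies 19 mm behind it; z points along the fingers, y is the line along which they close (so a half turn about z gives the same grasp; the last joint's range is limited). The gripper opens to 87 mm and grips with 3 to 60 N. Pads are 19 mm wide; open, the fingers measure 117 mm over their backs; the gripper's body (75 mm by 190 mm) begins 51 mm behind the grasp point.
Start: joints at [1.246, 0.333, 0.04, 1.465, -0.013, 1.343, -0.059], TCP at [145.505, -633.476, 222.546] pointing down, gripper open.
Joint ranges: [-2.58, 2.58], [-0.38, 2.09], [-1.3, 1.39], [0.25, 2.4], [-1.5, 4.64], [0.08, 2.09], [-2.65, 2.65]. Speed limits (rad/s): [2.22, 2.22, 2.79, 2.79, 3.14, 3.14, 3.14].

### API

Orientations are given as a unit quaternion [x, y, z, w].
In Python, from bench import env, vision gives the robot as it stands.
- The arm moves only by the shell command python3 -m crank 'ROWS'. ROWS is JSON, one flat list of numbers, 7 for each row, row after row: the shift along the tool's x, y, z in m, then the turn, a rotation vector about the tool's x, y, z in degrees, then the finger opening in m, from 0 to 0.087. A call has exactly 8 rows; each row shifts and turns the commanded pose from where the row before left it, along the tool's axes as they then stand; what a row does not reach is not made up. A row lasts 1/12 s, in which the tool goes at most 41.7 mm and 7.16 degrees, less where a joint would pass 70% of its speed; a pose out of reach is approached as far as the arm can. A call is refused whole if a number of a shift passes 0.0417 or a number of a turn 7.16, either way. A call with a gripper value outside its range is refused whole. The fingers move at their own pace and stop on an object; the grip force is fixed at half the most. Time passes only in rows, so rows that do not move let the fingers close, or fill a call up. It gives the time, the measured TCP pose, the force, the opening and the grip force at its end, in the units of the state.
- env.sense(): the state, without advancing time (a new reading comes with each control period).
- vision.capture(name): name is "scene" or "side" or "wrist"; returns a dict with "img" (420x560x3 uint8, blue, green, red), "vertical_fov" (degrees; the focal length in pixels is half the picture's height over the tangent of half this angle, whatever the lens; pixels are square), "cx", "cy" (the principal point, pixels), "R" (3x3) and "t" (3): a world point X has camera coordinates R X + t. Camera axes: x right, y down, z forward; pixel columns grow to the right and rows downward; lengths in mm; the calibration is good to about 2 mm. A picture is of the moment at which its call begins. There is no depth.
- env.hand_in(): hands the job in; it is judged then, once.
The state is a dict: "clock": time; "joint_positions": joint angles; "joint_vel": joint speeds; "effort": joint torques, N m; "tool_pos": TCP position; "tcp_rot": TCP orientation; "ft_force": force on the tool from outside, world axes, zero at the start; "torque": the same for the moment, N m; "width": finger opening in mm; "grasp_force": force on a finger pad.
Only numpy, scipy, OpenCV 4.12 (cv2) and the standard library are available. Lean on these libraries where they do the work, as an engineer would, in place of code of your own. Each camera call takes 0.05 s, during which the arm holds its last target. There are 200 camera calls.

## Working session

There is one attempt and no reset: what is moved stays moved. The work goes in short steps, Python scripts to look and compute and a shell command to move; the robot and the scene stay as the last step left them, time stands still between calls to the robot, and variables do not carry over. Pictures are saved under pics/ and viewed, at most 10 in all, crops included, and the job is handed in when it is done.

```bash
ls; mkdir -p pics
cat > h.py <<'E'
import numpy as np, cv2
from bench import env, vision
def cap(n):
    c=vision.capture(n); c['f']=c['img'].shape[0]/2/np.tan(np.radians(c['vertical_fov'])/2); return c
def proj(c,X):
    p=np.array(c['R'])@np.array(X,float)+np.array(c['t']).ravel(); return c['cx']+c['f']*p[0]/p[2], c['cy']+c['f']*p[1]/p[2]
def ray(c,u,v):
    R=np.array(c['R']); o=-R.T@np.array(c['t']).ravel(); d=R.T@np.array([(u-c['cx'])/c['f'],(v-c['cy'])/c['f'],1]); return o,d
def onz(c,u,v,z):
    o,d=ray(c,u,v); return o+d*(z-o[2])/d[2]
E
python3 - <<'E'
from h import *
import pickle
s=env.sense(); print({k:np.round(v,3) for k,v in s.items()})
D={}
for n in ("scene","side","wrist"):
    c=cap(n); D[n]=c; cv2.imwrite(f'pics/{n}0.png',c['img']); o,d=ray(c,c['cx'],c['cy']); print(n,c['f'],o.round(),d.round(2))
pickle.dump(D,open('d0.pkl','wb'))
cv2.imwrite('pics/both0.png',cv2.resize(np.hstack([D['scene']['img'],D['side']['img']]),(800,300)))
E
```

```text
pics
{'clock': np.float64(0.0), 'joint_positions': array([ 1.246,  0.334,  0.04 ,  1.466, -0.013,  1.343, -0.058]), 'joint_vel': array([-0.   ,  0.001, -0.001, -0.002, -0.   ,  0.   ,  0.   ]), 'effort': array([-0.0000e+00, -6.5635e+01,  1.3350e+00, -4.0379e+01, -6.0000e-02,
        4.5000e-02,  0.0000e+00]), 'tool_pos': array([ 145.403, -633.037,  221.661]), 'tcp_rot': array([ 0.994,  0.113, -0.   , -0.001]), 'ft_force': array([-0.12 ,  0.346,  0.459]), 'torque': array([-0.038, -0.019,  0.024]), 'grasp_force': np.float64(0.0), 'width': np.float64(86.787)}
scene 523.9773547851247 [1642. -649.  906.] [-0.72  0.42 -0.55]
side 472.70358409901456 [-187.  690.  976.] [ 0.51 -0.5  -0.7 ]
wrist 323.4456636592984 [ 217. -616.  383.] [-0.26 -0.06 -0.96]
```

View pics/scene0.png

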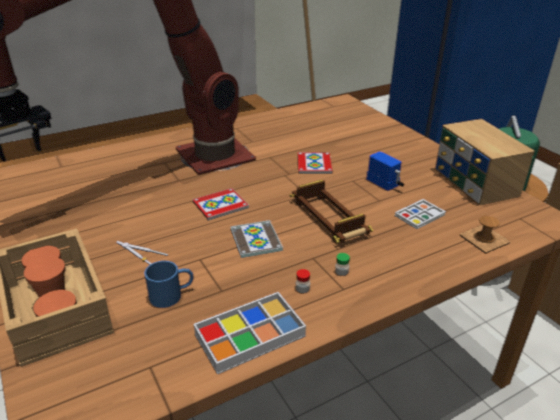

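View pics/side0.png

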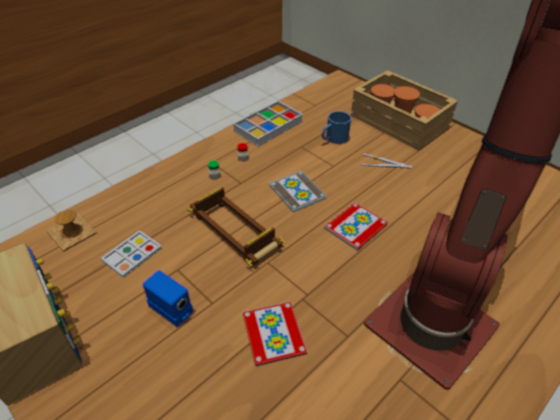

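The scene view shows three chart-like slabs. In it, the ones at (220,203) and (315,162) are red, and the one at (257,238) is clear/grey. In the side view they are at (357,225), (274,333) and (298,190). The clear one fits the description. The loom is at about (330,213) in scene and (235,227) in side. I'll enlarge crops to confirm this and get the corners.

Run:
```python
from h import *
import pickle
D=pickle.load(open('d0.pkl','rb'))
def crop(n,u0,v0,w,h,k,out):
    cv2.imwrite(out,cv2.resize(D[n]['img'][v0:v0+h,u0:u0+w],None,fx=k,fy=k,interpolation=cv2.INTER_CUBIC))
crop('scene',220,170,160,95,5,'pics/sc1.png')
crop('side',180,160,160,110,5,'pics/si1.png')
```

```text
(no output)
```

View pics/sc1.png

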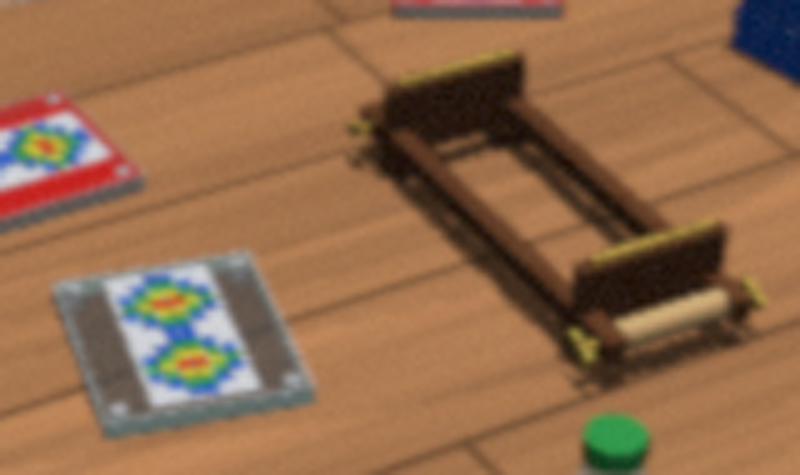

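View pics/si1.png

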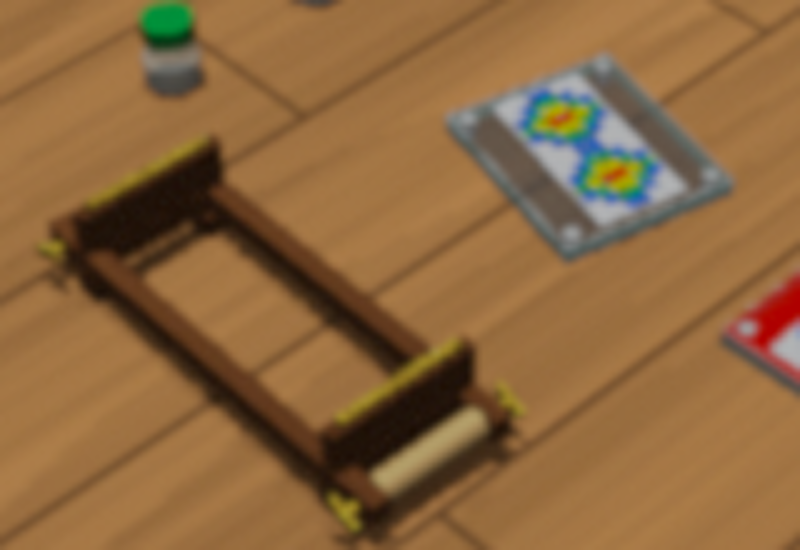

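```bash
cat > tri.py <<'E'
from h import *
import pickle
D=pickle.load(open('d0.pkl','rb'))
P={'d_far':((194,361),(563,119)),'d_near':((167,302),(615,174)),
'c_nearR':((55,287),(733,180)),'c_nearL':((248,254),(572,250)),'c_farL':((313,390),(447,118)),'c_farR':((108,425),(605,57)),
'wing_nearR':((360,127),(510,400)),'wing_farL':((752,292),(52,248)),
'bar_nearR':((400,78),(462,345)),'bar_nearL':((522,57),(340,418)),'bar_farR':((585,260),(213,142)),'bar_farL':((722,228),(90,202)),
'green':((616,428),(168,15))}
Q={}
for k,(a,b) in P.items():
    A=[];y=[]
    for c,(u,v) in ((D['scene'],(220+a[0]/5-.4,170+a[1]/5-.4)),(D['side'],(180+b[0]/5-.4,160+b[1]/5-.4))):
        o,d=ray(c,u,v); d/=np.linalg.norm(d); M=np.eye(3)-np.outer(d,d); A.append(M); y.append(M@o)
    X,*_=np.linalg.lstsq(np.vstack(A),np.hstack(y),rcond=None); r=np.linalg.norm(np.vstack(A)@X-np.hstack(y))
    Q[k]=X; print(k,X.round(1),'res',r.round(1))
E
python3 tri.py
python3 - <<'E'
import sys,io,contextlib
with contextlib.redirect_stdout(io.StringIO()):
    from tri import *
from math import *
c=sum(Q[k] for k in Q if k[:2]=='c_')/4; d=(Q['d_far']+Q['d_near'])/2
print('chart',c,d, 'yaw',[degrees(atan2(*(Q[a]-Q[b])[1::-1])) for a,b in (('d_far','d_near'),('c_farL','c_nearL'),('c_farR','c_nearR'))], 'w',[degrees(atan2(*(Q[a]-Q[b])[1::-1])) for a,b in (('c_farL','c_farR'),('c_nearL','c_nearR'))],
 [np.linalg.norm(Q[a]-Q[b]) for a,b in (('c_farL','c_nearL'),('c_farR','c_nearR'),('c_farL','c_farR'),('c_nearL','c_nearR'))])
b=sum(Q[k] for k in Q if k[:3]=='bar')/4; w=(Q['wing_nearR']+Q['wing_farL'])/2
dv=Q['wing_farL']-Q['wing_nearR']
print('loom',b,w,'yaw',[degrees(atan2(*(Q[a]-Q[bb])[1::-1])) for a,bb in (('bar_farL','bar_nearL'),('bar_farR','bar_nearR'))], degrees(atan2(*dv[1::-1])-atan2(122,264)),np.linalg.norm(dv),hypot(122,264))
E
```

```text
d_far [ 575.4 -114.7   10.7] res 0.1
d_near [ 517.6 -101.8   10.9] res 0.9
c_nearR [ 466.9 -151.3    7.4] res 0.2
c_nearL [492.1 -36.2   8.3] res 1.6
c_farL [628.5 -66.6   7.6] res 0.7
c_farR [ 601.3 -180.6    7.4] res 1.0
wing_nearR [422.3  83.1  24.7] res 1.2
wing_farL [690.3 190.2  25.1] res 1.2
bar_nearR [441.5 100.2  66.1] res 1.0
bar_nearL [451.2 181.9  63.6] res 5.2
bar_farR [661.   90.1  63.6] res 0.8
bar_farL [671.5 174.8  63.9] res 5.0
green [783.5  26.7  52. ] res 0.6
chart [ 547.20266827 -108.66275664    7.67481308] [ 546.47443631 -108.2579813    10.75319556] yaw [-12.601188186553733, -12.549279637242744, -12.304187231687083] w [76.58074881151892, 77.64196227727011] [np.float64(139.7503860891551), np.float64(137.57698872761873), np.float64(117.21630437962378), np.float64(117.79483999505891)]
loom [556.29370646 136.77220615  64.29441038] [556.3032867  136.64026149  24.90628022] yaw [-1.8563862903029429, -2.630006784837275] -3.0186402073981604 288.5117306152444 290.82640870457413
```

The clear block is confirmed: grey acrylic with diamond centres in the scene crop at (167,302) and (194,361). Triangulated heights fit: block top about 11 mm, nuts 25 mm, jar 52 mm. Sizes fit too, at 139 x 117 mm for the block and 288 mm for the nut diagonal. Next I'll check for obstacles near the push start and work out the approach.

```bash
cat > plan.py <<'E'
from h import *
from scipy.spatial.transform import Rotation as Ro
from math import *
def sim(p,R,rows):
    for r in rows:
        p=p+R.apply(np.array(r[:3])*1000); R=R*Ro.from_rotvec(r[3:6],degrees=True)
    return p,R
def az(R): x=R.apply([1,0,0]); return degrees(atan2(x[1],x[0]))
E
python3 - <<'E'
from plan import *
import pickle
from scipy.optimize import fsolve
D=pickle.load(open('d0.pkl','rb'))
print('red chart corners side', [onz(D['side'],*q,12)[:2].round() for q in ((325,225),(356,205),(387,227),(357,247))])
print('compass', [onz(D['side'],*q,4)[:2].round() for q in ((362,156),(411,167),(370,167))],'mug',onz(D['side'],338,140,0)[:2].round())
c0=np.array([546.8,-108.5]); a0=radians(77.5); y0=np.array([cos(a0),sin(a0)])
cL=np.array([556.3,136.7]); aL=radians(87.2); yL=np.array([cos(aL),sin(aL)])
T0=c0-69.5*y0; T1=cL-69.5*yL; pre=T0-25*y0
print('T0',T0,'T1',T1,'pre',pre)
s=env.sense(); p=np.array(s['tool_pos']);R=Ro.from_quat(s['tcp_rot']); print(az(R))
n=24; t=(77.5-az(R))/n
f=lambda q: sim(p,R,[[q[0]/1e3,q[1]/1e3,0,0,0,-t]]*n)[0][:2]-pre
print(fsolve(f,[25,0]),t)
E
```

```text
red chart corners side [array([384., -53.]), array([ 375., -180.]), array([ 257., -172.]), array([269., -53.])]
compass [array([ 516., -387.]), array([ 369., -455.]), array([ 462., -360.])] mug [ 634. -402.]
T0 [ 531.75744683 -176.35257249] T1 [552.904941    67.28297345] pre [ 526.34645648 -200.75997267]
12.934125489395482
[25.24166991 -2.09660111] 2.690244771275188
```

```bash
python3 -m crank '[0.0252,-0.0021,0,0,0,-2.69,0.087, 0.0252,-0.0021,0,0,0,-2.69,0.087, 0.0252,-0.0021,0,0,0,-2.69,0.087, 0.0252,-0.0021,0,0,0,-2.69,0.087, 0.0252,-0.0021,0,0,0,-2.69,0.087, 0.0252,-0.0021,0,0,0,-2.69,0.087, 0.0252,-0.0021,0,0,0,-2.69,0.087, 0.0252,-0.0021,0,0,0,-2.69,0.087]'
python3 -m crank '[0.0252,-0.0021,0,0,0,-2.69,0.087, 0.0252,-0.0021,0,0,0,-2.69,0.087, 0.0252,-0.0021,0,0,0,-2.69,0.087, 0.0252,-0.0021,0,0,0,-2.69,0.087, 0.0252,-0.0021,0,0,0,-2.69,0.087, 0.0252,-0.0021,0,0,0,-2.69,0.087, 0.0252,-0.0021,0,0,0,-2.69,0.087, 0.0252,-0.0021,0,0,0,-2.69,0.087]'
python3 -m crank '[0.0252,-0.0021,0,0,0,-2.69,0.087, 0.0252,-0.0021,0,0,0,-2.69,0.087, 0.0252,-0.0021,0,0,0,-2.69,0.087, 0.0252,-0.0021,0,0,0,-2.69,0.087, 0.0252,-0.0021,0,0,0,-2.69,0.087, 0.0252,-0.0021,0,0,0,-2.69,0.087, 0.0252,-0.0021,0,0,0,-2.69,0.087, 0.0252,-0.0021,0,0,0,-2.69,0.087]'
python3 -m crank '[0,0,0.02,0,0,0,0.087, 0,0,0.02,0,0,0,0.087, 0,0,0.02,0,0,0,0.087, 0,0,0.02,0,0,0,0.087, 0,0,0.02,0,0,0,0.087, 0,0,0.02,0,0,0,0.087, 0,0,0.02,0,0,0,0.087, 0,0,0,0,0,0,0.087]'
python3 - <<'E'
from plan import *
s=env.sense(); R=Ro.from_quat(s['tcp_rot']); print(s['tool_pos'],az(R),R.apply([0,0,1]).round(4),s['ft_force'],s['joint_positions'])
E
```

```text
clock: 0.82
tool_pos: [326.9, -540.0, 222.6]
tcp_rot: [0.954, 0.299, 0.0, -0.0]
ft_force: [-0.0, -0.5, -1.0]
width: 87.1
grasp_force: 0.0
clock: 1.48
tool_pos: [458.8, -388.7, 222.6]
tcp_rot: [0.882, 0.471, 0.0, 0.0]
ft_force: [-0.3, -0.1, 0.0]
width: 87.2
grasp_force: 0.0
clock: 2.15
tool_pos: [526.1, -199.2, 222.6]
tcp_rot: [0.778, 0.628, -0.0, 0.0]
ft_force: [0.3, 0.6, -0.2]
width: 86.8
grasp_force: 0.0
clock: 2.82
tool_pos: [523.4, -199.8, 78.9]
tcp_rot: [0.779, 0.627, -0.001, -0.003]
ft_force: [-0.0, 0.6, 0.3]
width: 87.1
grasp_force: 0.0
[ 523.40315603 -199.7912282    78.87341029] 77.61949743419841 [-0.0054  0.0024 -1.    ] [-0.04044185  0.64703373  0.33213096] [ 0.64798352  0.3112832  -0.42269103  1.82738272  0.14511546  1.03931416
 -0.04732981]
```

```bash
python3 -m crank '[0,0,0.015,0,0,0,0.087, 0,0,0.015,0,0,0,0.087, 0,0,0.015,0,0,0,0.087, 0,0,0.015,0,0,0,0.087, 0,0,0.01,0,0,0,0.087, 0,0,0.005,0,0,0,0.087, 0,0,0,0,0,0,0.087, 0,0,0,0,0,0,0.087]'
python3 - <<'E'
from plan import *
s=env.sense(); R=Ro.from_quat(s['tcp_rot']); print(s['tool_pos'],az(R),R.apply([0,0,1]).round(4),s['ft_force'])
import pickle
c=cap('wrist'); d=cap('side'); pickle.dump((c,d),open('d1.pkl','wb'))
cv2.imwrite('pics/w1.png',c['img'])
E
```

```text
clock: 3.48
tool_pos: [526.2, -201.5, 8.3]
tcp_rot: [0.78, 0.626, 0.0, 0.0]
ft_force: [-0.1, -0.5, 0.2]
width: 87.0
grasp_force: 0.0
[ 526.19817809 -201.54766764    8.30796644] 77.52039973566396 [ 6.e-04 -1.e-04 -1.e+00] [-0.06770085 -0.47689016  0.17614966]
```

View pics/w1.png

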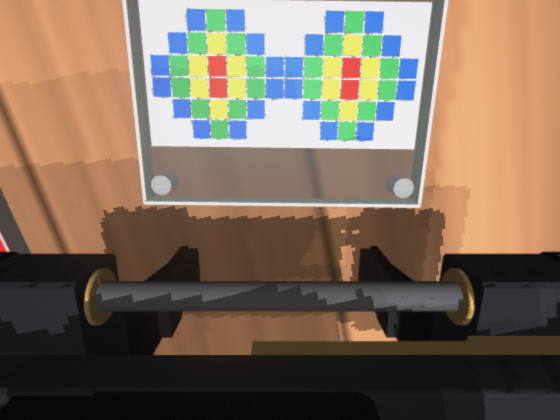

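The wrist view shows the block's rear top edge running from (145,203) to (420,206), nearly parallel to the fingers. The fingertips are at about (185,255) and (370,255). I'll refine the block pose from it.

Run:
```python
from plan import *
import pickle
c,_=pickle.load(open('d1.pkl','rb'))
a=onz(c,145,203,12);b=onz(c,420,206,12); print(a,b,np.linalg.norm(a-b),degrees(atan2(*(b-a)[1::-1])))
for q in ((217.5,77),(349.5,77)): print(onz(c,*q,12))
r=onz(c,217.5,77,12); g=onz(c,349.5,77,12); print(degrees(atan2(*(g-r)[1::-1])),(r+g)/2)
s=env.sense(); R=Ro.from_quat(s['tcp_rot']); T=np.array(s['tool_pos']); 
for X in (a,b): print('tool',R.inv().apply(X-T))
print(R.inv().apply((r+g)/2-T))
for l in [(9.5,43.5,0),(9.5,-43.5,0),(9.5,58,0),(0,43.5,0)]: print(l,np.round(proj(c,T+R.apply(l))))
```

```text
[ 467.99299625 -151.98704745   12.        ] [ 602.15498768 -183.26627127   12.        ] 137.76004423117774 -13.123798998312227
[ 518.91417158 -103.36622557   12.        ]
[ 577.08815594 -116.2118346    12.        ]
-12.451876718672935 [ 548.00116376 -109.78903009   12.        ]
tool [ 35.96513029 -67.81776614  -3.50460516]
tool [34.45421116 69.93386073 -3.3143314 ]
[94.47425973  1.16523405 -3.42096796]
(9.5, 43.5, 0) [362. 250.]
(9.5, -43.5, 0) [199. 250.]
(9.5, 58, 0) [389. 250.]
(0, 43.5, 0) [361. 266.]
```

Run:
```python
from plan import *
from scipy.optimize import fsolve
s=env.sense(); R=Ro.from_quat(s['tcp_rot']); p=np.array(s['tool_pos'])
p=p+R.apply([25,0,0])   # contact
c0=np.array([548,-109.7]); B=R.inv().apply(np.r_[c0,p[2]]-p); print('block in tool',B)
aL=87.2; yL=np.array([cos(radians(aL)),sin(radians(aL))]); xL=np.array([yL[1],-yL[0]]); L=np.array([556.3,136.7])
print('loom xy',(c0-L)@xL,(c0-L)@yL)
n=16; t=(aL-az(R))/n
tgt=L-140*yL
def f(q):
    P,RR=sim(p,R,[[q[0]/1e3,q[1]/1e3,0,0,0,-t]]*n); return (P+RR.apply(B))[:2]-tgt
print(fsolve(f,[6,1]),t)
```

```text
block in tool [ 6.95615992e+01  1.14013395e+00 -1.20988318e-02]
loom xy 3.7464923377052255 -246.51128533023294
[ 6.60874754 -0.09609392] 0.6059612510274395
```

```bash
python3 -m crank '[0,0,0.003,0,0,0,0.087, 0.004,0,0,0,0,0,0.087, 0.004,0,0,0,0,0,0.087, 0.004,0,0,0,0,0,0.087, 0.004,0,0,0,0,0,0.087, 0.004,0,0,0,0,0,0.087, 0.003,0,0,0,0,0,0.087, 0.002,0,0,0,0,0,0.087]'
python3 -m crank '[0.0066,-0.0001,0,0,0,-0.606,0.087, 0.0066,-0.0001,0,0,0,-0.606,0.087, 0.0066,-0.0001,0,0,0,-0.606,0.087, 0.0066,-0.0001,0,0,0,-0.606,0.087, 0.0066,-0.0001,0,0,0,-0.606,0.087, 0.0066,-0.0001,0,0,0,-0.606,0.087, 0.0066,-0.0001,0,0,0,-0.606,0.087, 0.0066,-0.0001,0,0,0,-0.606,0.087]'
python3 -m crank '[0.0066,-0.0001,0,0,0,-0.606,0.087, 0.0066,-0.0001,0,0,0,-0.606,0.087, 0.0066,-0.0001,0,0,0,-0.606,0.087, 0.0066,-0.0001,0,0,0,-0.606,0.087, 0.0066,-0.0001,0,0,0,-0.606,0.087, 0.0066,-0.0001,0,0,0,-0.606,0.087, 0.0066,-0.0001,0,0,0,-0.606,0.087, 0.0066,-0.0001,0,0,0,-0.606,0.087]'
python3 - <<'E'
from plan import *
import pickle
c=cap('wrist'); e=cap('scene'); d=cap('side'); pickle.dump((c,e,d),open('d2.pkl','wb'))
s=env.sense(); R=Ro.from_quat(s['tcp_rot']); print(s['tool_pos'],az(R),R.apply([0,0,1]).round(4),s['ft_force'])
k=lambda i,u,v:cv2.resize(i[v:v+100,u:u+133],(400,300),interpolation=cv2.INTER_CUBIC)
cv2.imwrite('pics/m2.png',np.vstack([np.hstack([cv2.resize(c['img'],(400,300)),np.zeros((300,400,3),np.uint8)]),np.hstack([k(e['img'],245,170),k(d['img'],190,170)])]))
E
```

```text
clock: 4.25
tool_pos: [531.3, -176.8, 4.6]
tcp_rot: [0.78, 0.626, 0.0, 0.0]
ft_force: [0.1, -1.4, 0.1]
width: 86.9
grasp_force: 0.7
clock: 4.92
tool_pos: [540.0, -124.5, 4.6]
tcp_rot: [0.752, 0.659, 0.0, 0.0]
ft_force: [0.2, -1.4, 1.0]
width: 86.9
grasp_force: 0.8
clock: 5.58
tool_pos: [544.2, -71.9, 4.6]
tcp_rot: [0.724, 0.69, -0.0, -0.0]
ft_force: [0.6, -1.6, 1.7]
width: 87.0
grasp_force: 0.9
[543.99244726 -71.48726244   4.41852634] 87.27098099798296 [-4.e-04  7.e-04 -1.e+00] [-0.024604   -1.00051808 -0.49445491]
```

View pics/m2.png

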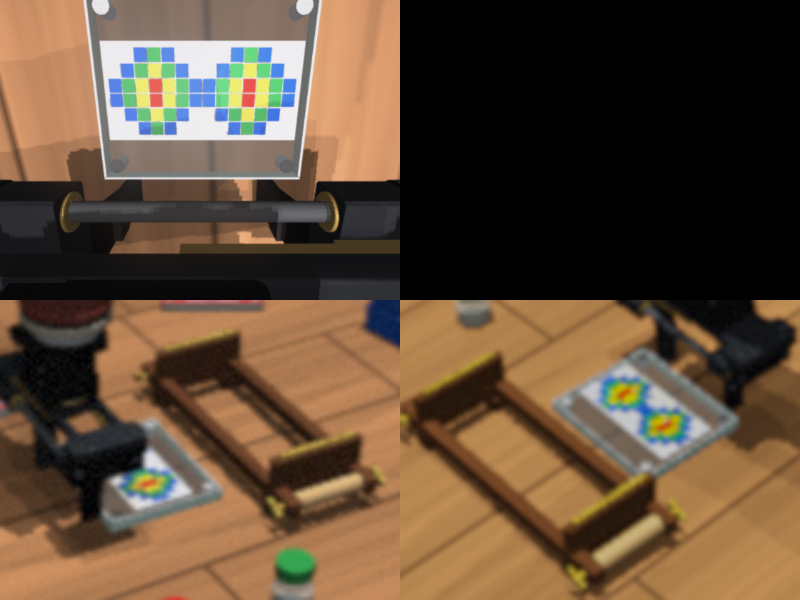

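The composite shows the block flush against both fingers and square to them (wrist tile, diamond centres at about (155,93) and (249,93)). The loom is untouched. I'll push on 48 mm so that the wrist camera sees the near rail.

```bash
python3 -m crank '[0.006,0,0,0,0,0,0.087, 0.006,0,0,0,0,0,0.087, 0.006,0,0,0,0,0,0.087, 0.006,0,0,0,0,0,0.087, 0.006,0,0,0,0,0,0.087, 0.006,0,0,0,0,0,0.087, 0.006,0,0,0,0,0,0.087, 0.006,0,0,0,0,0,0.087]'
python3 - <<'E'
from plan import *
import pickle
c=cap('wrist'); e=cap('scene'); d=cap('side'); pickle.dump((c,e,d),open('d3.pkl','wb'))
s=env.sense(); R=Ro.from_quat(s['tcp_rot']); print(s['tool_pos'],az(R),R.apply([0,0,1]).round(4),s['ft_force'])
cv2.imwrite('pics/w3.png',cv2.resize(c['img'],(800,600),interpolation=cv2.INTER_CUBIC))
E
```

```text
clock: 6.4
tool_pos: [546.5, -24.0, 4.5]
tcp_rot: [0.724, 0.69, -0.0, -0.0]
ft_force: [0.1, -0.4, -2.1]
width: 87.0
grasp_force: 0.4
[546.61476712 -23.79455746   4.64186841] 87.25690850703803 [ 2.e-04  4.e-04 -1.e+00] [-0.48526668 -0.68773358 -0.56402416]
```

View pics/w3.png

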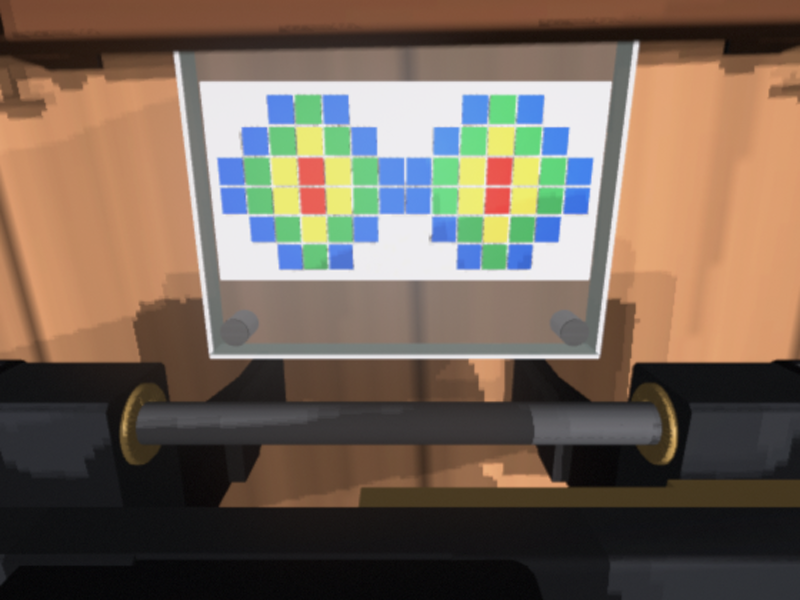

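Wrist view: block corners (crop px) at (210,357) and (598,357), with the rail's dark side face across the top at rows 20–52. The dark feet end at about (103,60) on the left and (725,50) on the right. I'll fit the rail line with code.

Run:
```python
from plan import *
import pickle
c,e,d=pickle.load(open('d3.pkl','rb'))
g=c['img'].sum(2)//3
for u in (10,60,100,200,300,400,500,540): print(u,g[8:50,u].tolist())
for v in (42,45,48): print(v,g[v,50:90].tolist(),g[v,495:530].tolist())
```

```text
10 [81, 83, 83, 82, 81, 81, 81, 81, 75, 75, 75, 75, 74, 72, 65, 58, 53, 50, 50, 48, 37, 29, 23, 23, 22, 23, 22, 22, 22, 23, 26, 30, 40, 49, 58, 62, 66, 69, 72, 75, 74, 75]
60 [84, 83, 85, 84, 84, 83, 85, 85, 85, 85, 85, 84, 82, 80, 76, 71, 65, 58, 49, 40, 33, 28, 26, 26, 26, 27, 27, 26, 27, 26, 26, 26, 26, 27, 28, 27, 29, 28, 29, 37, 60, 77]
100 [85, 85, 85, 86, 85, 85, 85, 86, 85, 86, 85, 84, 81, 78, 73, 68, 61, 52, 44, 36, 32, 29, 29, 31, 30, 30, 31, 33, 41, 50, 59, 67, 72, 75, 77, 77, 78, 79, 82, 87, 92, 96]
200 [87, 87, 88, 88, 89, 88, 88, 88, 86, 81, 74, 70, 67, 59, 56, 54, 47, 41, 38, 39, 39, 39, 39, 39, 41, 49, 71, 90, 104, 114, 116, 116, 115, 116, 116, 116, 116, 117, 117, 118, 118, 117]
300 [90, 90, 90, 90, 90, 90, 88, 86, 84, 79, 74, 66, 58, 48, 40, 34, 31, 31, 30, 30, 31, 30, 32, 45, 71, 90, 106, 116, 117, 117, 117, 116, 118, 117, 117, 118, 118, 118, 119, 118, 118, 118]
400 [91, 92, 92, 91, 88, 82, 77, 70, 60, 55, 53, 44, 34, 25, 20, 20, 19, 19, 19, 20, 23, 44, 71, 91, 105, 114, 114, 114, 115, 114, 114, 114, 115, 115, 114, 114, 114, 115, 115, 114, 114, 114]
500 [84, 84, 81,
[... 592 characters left out ...]
0, 89, 89, 90, 90, 89, 88, 88, 88, 89, 89, 89, 89, 90, 90, 90, 90]
45 [28, 29, 26, 28, 26, 27, 27, 28, 27, 29, 28, 28, 29, 28, 28, 29, 28, 29, 29, 27, 25, 35, 59, 72, 76, 76, 75, 77, 77, 77, 76, 76, 78, 78, 78, 78, 78, 78, 79, 79] [162, 161, 161, 160, 161, 161, 159, 154, 119, 99, 96, 94, 93, 92, 91, 90, 91, 91, 90, 90, 90, 89, 90, 90, 89, 89, 89, 89, 89, 88, 90, 90, 91, 96, 98]
48 [47, 48, 48, 49, 50, 52, 52, 53, 54, 58, 60, 60, 60, 61, 61, 60, 60, 62, 62, 63, 62, 64, 73, 80, 84, 86, 86, 86, 86, 87, 87, 87, 88, 88, 89, 89, 89, 90, 91, 91] [162, 163, 163, 162, 162, 162, 160, 157, 142, 135, 134, 136, 108, 94, 92, 91, 91, 91, 90, 90, 90, 90, 89, 89, 90, 89, 89, 89, 89, 89, 90, 90, 96, 133, 145]
```

Run:
```python
from plan import *
import pickle
c,e,d=pickle.load(open('d3.pkl','rb'))
g=c['img'].sum(2)//3
for v in (32,34): print(v,g[v,495:530].tolist())
# sub-pixel strongest dark->bright edge below rail, over the white/clear block columns and beyond
U=[];V=[]
for u in list(range(100,460,10)):
    col=g[22:45,u].astype(float); i=int(np.argmax(np.diff(col))); 
    m=(col[:max(i,1)].min()+col[min(i+4,22)])/2; j=i
    U.append(u);V.append(22+i+.5)
k=np.polyfit(U,V,1); r=np.polyval(k,U)-V; ok=abs(r)<1.5; k=np.polyfit(np.array(U)[ok],np.array(V)[ok],1); print(k,ok.sum(),np.std(r[ok]))
A=onz(c,100,np.polyval(k,100),16);B=onz(c,500,np.polyval(k,500),16); print('rail bottom edge',A,B,degrees(atan2(*(B-A)[1::-1])))
y=np.array([-(B-A)[1],(B-A)[0]])/np.hypot(*(B-A)[:2])
print('loom centre dist',(np.array([556.3,136.7])-A[:2])@y)
print('footL',onz(c,71.5,47,0),'z8',onz(c,71.5,43,8))
s=env.sense(); R=Ro.from_quat(s['tcp_rot']); T=np.array(s['tool_pos'])
a=onz(c,210*.7,357*.7,12);b=onz(c,598*.7,357*.7,12); print('block edge',a,b,np.linalg.norm(a-b),degrees(atan2(*(b-a)[1::-1])),[R.inv().apply(q-T).round(1) for q in (a,b)])
r=onz(c,312*.7,186*.7,12);q=onz(c,498*.7,186*.7,12); print('centre',(r+q)/2,R.inv().apply((r+q)/2-T),degrees(atan2(*(q-r)[1::-1])))
```

```text
32 [70, 70, 69, 70, 69, 70, 70, 69, 69, 68, 67, 54, 27, 12, 13, 18, 14, 17, 19, 18, 18, 16, 18, 17, 17, 17, 19, 18, 18, 18, 18, 20, 17, 18, 18]
34 [76, 76, 76, 76, 76, 76, 77, 78, 77, 76, 72, 45, 19, 10, 15, 17, 15, 18, 16, 19, 19, 17, 19, 17, 17, 17, 17, 16, 18, 18, 18, 19, 18, 18, 17]
[-2.28828829e-02  3.84039039e+01] 36 0.2947092129317536
rail bottom edge [476.96013442  88.76393243  16.        ] [642.70784204  84.1427431   16.        ] -1.5970421185102976
loom centre dist 50.128651803385544
footL [455.1054673   89.01935672   0.        ] z8 [460.01496408  88.72765523   8.        ]
block edge [479.55023445  -8.38268441  12.        ] [617.62918367 -15.12373857  12.        ] 138.24340138649924 -2.794977368143705 [array([ 12.2, -67.7,  -7.4]), array([12.1, 70.5, -7.3])]
centre [551.55529043  47.14543532  12.        ] [71.09793166  1.54097077 -7.33095975] -2.7816316793953892
```

Run:
```python
from plan import *
import pickle
c,e,d=pickle.load(open('d3.pkl','rb'))
g=c['img'].sum(2)//3
for u in (30,50,65,515,530,550): 
    col=g[28:56,u].astype(float); i=int(np.argmax(np.diff(col))); print(u,28+i+.5)
a=onz(c,71.5,47.2,0); b=onz(c,506.5,37.3,0); print(a,b,np.linalg.norm(a-b),degrees(atan2(*(b-a)[1::-1])))
th=atan2(*(b-a)[1::-1]); y=np.array([-sin(th),cos(th)]); print('loom centre',(a+b)[:2]/2+50*y)
# rail edges in side view: project candidate loom and report rail-line angle sensitivity
from itertools import product
img=d['img'].copy()
for (cx,cy,yaw,col) in ((556.3,136.7,-2.8,(255,255,0)),(556.3,137,-1.6,(255,0,255))):
    t=radians(yaw); X=np.array([cos(t),sin(t)]); Y=np.array([-sin(t),cos(t)])
    print(yaw,{n:[np.round(proj(cm,np.r_[np.array([cx,cy])+sx*132*X+sy*61*Y,25]),1) for sx,sy in ((1,1),(-1,-1),(-1,1),(1,-1))] for n,cm in (('scene',e),('side',d))})
```

```text
30 46.5
50 48.5
65 47.5
515 37.5
530 45.5
550 34.5
[455.08681063  88.9359726    0.        ] [656.26286454  83.33386104   0.        ] 201.25403926628104 -1.5950925283404025
loom centre [557.06663861 136.11554197]
-2.8 {'scene': [array([370.2, 228.1]), array([291. , 194.8]), array([323.9, 186.2]), array([334.3, 239.2])], 'side': [array([189.2, 209.2]), array([281.8, 239.6]), array([246.5, 262.7]), array([223.3, 190.6])]}
-1.6 {'scene': [array([370.8, 227.6]), array([290.5, 195.2]), array([323.1, 186.2]), array([335.4, 239.1])], 'side': [array([188.6, 210. ]), array([282.1, 238.9]), array([247.6, 262.5]), array([222.2, 190.8])]}
```

Foot-to-foot distance measures 201 mm against the given 202 mm, so the wrist measurement is sound. The loom is at (557.1,136.1), yaw −1.6°. In the loom frame the block is at x −3, y −89, turned −1.15°.

Run:
```python
from plan import *
from scipy.optimize import fsolve
s=env.sense(); R=Ro.from_quat(s['tcp_rot']); p=np.array(s['tool_pos'])
B=np.array([71.1,1.54,0]); aL=88.4; yL=np.array([cos(radians(aL)),sin(radians(aL))]); L=np.array([557.1,136.1])
n=15; t=(aL-az(R))/n; tgt=L-17*yL
def f(q):
    P,RR=sim(p,R,[[q[0]/1e3,q[1]/1e3,0,0,0,-t]]*n); return (P+RR.apply(B))[:2]-tgt
print(fsolve(f,[6,1]),t)
```

```text
[4.80464914 0.24733841] 0.07620609953079811
```

```bash
python3 -m crank '[0.0048,0.00025,0,0,0,-0.076,0.087, 0.0048,0.00025,0,0,0,-0.076,0.087, 0.0048,0.00025,0,0,0,-0.076,0.087, 0.0048,0.00025,0,0,0,-0.076,0.087, 0.0048,0.00025,0,0,0,-0.076,0.087, 0.0048,0.00025,0,0,0,-0.076,0.087, 0.0048,0.00025,0,0,0,-0.076,0.087, 0.0048,0.00025,0,0,0,-0.076,0.087]'
python3 -m crank '[0.0048,0.00025,0,0,0,-0.076,0.087, 0.0048,0.00025,0,0,0,-0.076,0.087, 0.0048,0.00025,0,0,0,-0.076,0.087, 0.0048,0.00025,0,0,0,-0.076,0.087, 0.0048,0.00025,0,0,0,-0.076,0.087, 0.0048,0.00025,0,0,0,-0.076,0.087, 0.0048,0.00025,0,0,0,-0.076,0.087, 0,0,0,0,0,0,0.087]'
python3 - <<'E'
from plan import *
import pickle
c=cap('wrist'); e=cap('scene'); d=cap('side'); pickle.dump((c,e,d),open('d4.pkl','wb'))
s=env.sense(); R=Ro.from_quat(s['tcp_rot']); print(s['tool_pos'],az(R),R.apply([0,0,1]).round(4),s['ft_force'])
cv2.imwrite('pics/w4.png',cv2.resize(c['img'],(800,600),interpolation=cv2.INTER_CUBIC))
E
```

```text
clock: 7.22
tool_pos: [550.2, 14.2, 4.5]
tcp_rot: [0.72, 0.693, -0.0, -0.0]
ft_force: [-0.9, -1.1, -0.3]
width: 87.2
grasp_force: 0.4
clock: 7.88
tool_pos: [553.2, 48.6, 4.7]
tcp_rot: [0.717, 0.697, 0.0, -0.0]
ft_force: [0.0, -0.3, 0.2]
width: 86.8
grasp_force: 0.0
[553.20666428  47.23695967   4.61057487] 88.33972297968789 [ 1.e-04  1.e-04 -1.e+00] [ 0.17243959  0.22438495 -0.61343191]
```

View pics/w4.png

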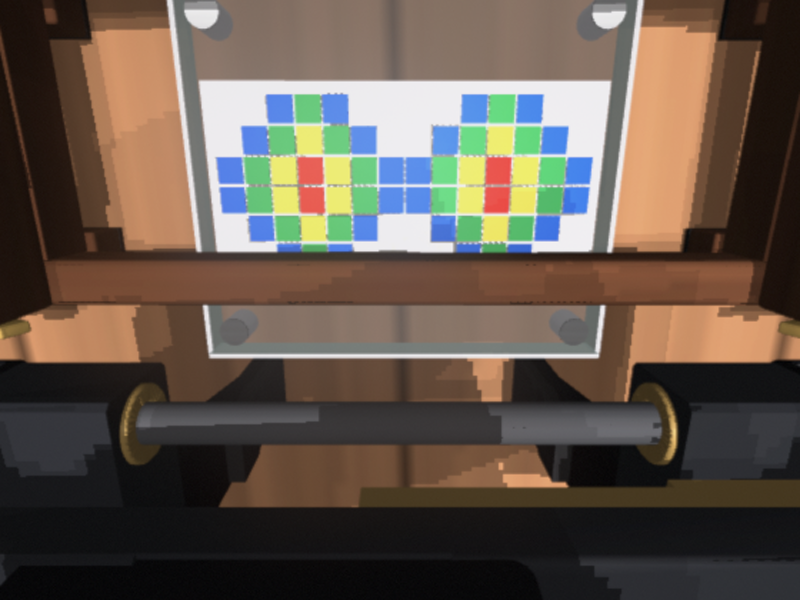

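The view is symmetric: block corners at (210,357) and (598,357), rail outer top edge level at row 304, rail inner bottom edge at row 253. The near feet end at columns 123 and 685, so their mid is 404, equal to the block's mid. I'll compute what remains of the push.

Run:
```python
from plan import *
import pickle
c,e,d=pickle.load(open('d4.pkl','rb'))
s=env.sense(); R=Ro.from_quat(s['tcp_rot']); T=np.array(s['tool_pos'])
tl=lambda u,v,z: R.inv().apply(onz(c,u*.7,v*.7,z)-T)[:2].round(2)
g=c['img'].sum(2)//3
for u in (60,100,250,300,400,500):
    col=g[170:260,u].astype(float); dd=np.diff(col); print(u,'in',[170+i+.5 for i in range(0,18) if abs(dd[i])>8],'out',[170+i+.5 for i in range(30,60) if abs(dd[i])>8],'blk',[170+i+.5 for i in range(65,89) if abs(dd[i])>15])
print('rail outer top',tl(150,304,34),tl(650,304,34)); print('rail in bottom',tl(200,252,16),tl(600,252,16))
print('block',tl(210,357,12),tl(598,357,12),'rowmid',tl(312,186,12),tl(498,186,12))
print('near feet in',tl(123,250,0),tl(685,250,0),'far feet',tl(90,38,16),tl(720,40,16))
```

```text
60 in [181.5, 182.5] out [210.5, 211.5, 212.5, 213.5, 216.5] blk [252.5, 253.5, 254.5]
100 in [174.5, 175.5, 176.5, 181.5, 182.5] out [210.5, 213.5] blk [253.5]
250 in [174.5, 175.5, 176.5, 181.5, 182.5] out [212.5, 213.5] blk [246.5, 247.5, 249.5, 250.5, 251.5]
300 in [175.5, 176.5, 177.5, 182.5] out [212.5, 213.5] blk [246.5, 247.5, 249.5, 250.5, 251.5]
400 in [174.5, 175.5, 176.5, 177.5, 181.5, 182.5, 183.5] out [210.5, 211.5, 212.5, 213.5, 222.5] blk [241.5, 246.5, 247.5, 249.5, 250.5, 251.5]
500 in [176.5, 181.5, 182.5, 183.5] out [212.5, 213.5] blk [252.5, 253.5, 254.5]
rail outer top [ 39.2 -74.1] [39.4  73.77]
rail in bottom [ 51.83 -65.3 ] [52.02 65.05]
block [ 13.56 -67.75] [13.74 70.6 ] rowmid [ 72.62 -28.53] [72.72 31.38]
near feet in [ 49.98 -99.81] [ 50.27 102.66] far feet [114.05 -90.01] [113.86  92.47]
```

```bash
python3 -m crank '[0.003,0,0,0,0,0,0.087, 0.003,0,0,0,0,0,0.087, 0.0025,0,0,0,0,0,0.087, 0.002,0,0,0,0,0,0.087, 0.0015,0,0,0,0,0,0.087, 0.001,0,0,0,0,0,0.087, 0.001,0,0,0,0,0,0.087, 0,0,0,0,0,0,0.087]'
cat > m.py <<'E'
from plan import *
import pickle
c=cap('wrist'); e=cap('scene'); d=cap('side'); pickle.dump((c,e,d),open('d5.pkl','wb'))
s=env.sense(); R=Ro.from_quat(s['tcp_rot']); T=np.array(s['tool_pos']); print(T,az(R))
tl=lambda u,v,z: R.inv().apply(onz(c,u,v,z)-T)[:2].round(2)
g=c['img'].astype(float).sum(2)/3; hsv=cv2.cvtColor(c['img'],cv2.COLOR_BGR2HSV)
red=((hsv[...,0]<6)|(hsv[...,0]>174))&(hsv[...,1]>150)&(hsv[...,2]>150)
n,l,st,ce=cv2.connectedComponentsWithStats(red.astype(np.uint8))
print('red',[(st[i].tolist(),ce[i].round(1).tolist(),tl(*ce[i],12)) for i in range(1,n) if st[i][4]>60])
for u in (60,100,250,300,400,500):
    dd=np.diff(g[:,u]); print(u,[(v+.5,int(dd[v])) for v in range(120,256) if abs(dd[v])>9])
E
python3 m.py
```

```text
clock: 8.7
tool_pos: [553.5, 61.4, 4.6]
tcp_rot: [0.717, 0.697, 0.0, -0.0]
ft_force: [-0.4, 0.2, -0.7]
width: 86.7
grasp_force: 0.0
[553.60240373  61.31424429   4.62592897] 88.3370036334052
red [([209, 111, 16, 17, 254], [216.7, 119.2], array([ 76.2 , -28.96])), ([340, 111, 17, 18, 280], [348.3, 119.4], array([76.12, 30.98])), ([210, 133, 16, 16, 240], [217.8, 140.5], array([ 66.71, -28.98])), ([339, 132, 17, 17, 269], [347.2, 140.1], array([66.93, 31.01]))]
60 [(211.5, 13), (212.5, 12), (227.5, -23), (240.5, 40), (241.5, 51), (252.5, -31), (253.5, -63), (254.5, -19)]
100 [(191.5, -13), (198.5, -40), (202.5, -14), (203.5, -12), (211.5, 10), (221.5, -16), (240.5, 15), (241.5, 27), (252.5, -16), (253.5, -31)]
250 [(129.5, 11), (130.5, -16), (148.5, 28), (149.5, 54), (150.5, -15), (151.5, -49), (152.5, -9), (168.5, 28), (169.5, 45), (195.5, -65), (196.5, -34), (202.5, -30), (203.5, -25), (230.5, -18), (240.5, 24), (241.5, 39), (246.5, 14), (247.5, 52), (248.5, 38), (250.5, -92), (251.5, -47)]
300 [(129.5, 16), (130.5, -13), (150.5, 25), (151.5, 18), (159.5, -15), (166.5, 12), (167.5, 36), (195.5, -66), (196.5, -35), (202.5, -31), (203.5, -23), (216.5, -16), (240.5, 24), (241.5, 40), (246.5, 14), (247.5, 53), (248.5, 37), (250.5, -92), (251.5, -48)]
400 [(130.5, -14), (148.5, 34), (149.5, 63), (195.5, -69), (196.5, -38), (202.5, -39), (203.5, -38), (211.5, 13), (212.5, 10), (222.5, -26), (240.5, 23), (241.5, 43), (242.5, 11), (246.5, 15), (247.5, 56), (248.5, 36), (250.5, -93), (251.5, -51)]
500 [(183.5, -29), (189.5, 9), (190.5, 10), (211.5, 16), (212.5, 12), (241.5, 23), (242.5, 18), (243.5, 41), (252.5, -38), (253.5, -75), (254.5, -27)]
```

```bash
cat >> m.py <<'E'
def rail(rin_b,rin_t,rout_t): print('in_b',tl(280,rin_b,16),'in_t',tl(280,rin_t,34),'out_t',tl(280,rout_t,34),'blk edge',tl(280,251,12),tl(280,248,12))
E
python3 - <<'E'
import sys; sys.argv=['x']
import io,contextlib
with contextlib.redirect_stdout(io.StringIO()):
    from m import *
rail(203,212,241.3)
# far rail in wrist: top part of image, and far block edge
for u in (60,250,280,310,500):
    dd=np.diff(g[:,u]); print(u,[(v+.5,int(dd[v])) for v in range(0,60) if abs(dd[v])>7])
k=lambda i,u,v:cv2.resize(i[v:v+75,u:u+100],(400,300),interpolation=cv2.INTER_CUBIC)
cv2.imwrite('pics/m5.png',np.hstack([cv2.resize(c['img'],(400,300),interpolation=cv2.INTER_AREA),k(d['img'],185,180)]))
E
```

```text
in_b [ 3.793e+01 -1.000e-02] in_t [38.4  -0.09] out_t [25.25 -0.07] blk edge [11.79  0.05] [13.42  0.05]
60 [(20.5, -13), (21.5, -12), (22.5, -10), (57.5, 21), (58.5, 16)]
250 [(17.5, -9), (20.5, -8), (21.5, -10), (32.5, 28), (33.5, 42), (55.5, 33), (56.5, 71)]
280 [(20.5, -12), (21.5, -12), (32.5, 24), (33.5, 39), (55.5, 39), (56.5, 78)]
310 [(19.5, -7), (20.5, -11), (21.5, -13), (22.5, -8), (31.5, 7), (32.5, 31), (33.5, 44), (55.5, 36), (56.5, 75)]
500 [(20.5, -12), (21.5, -14), (22.5, -11), (32.5, 15), (33.5, 19), (56.5, 12), (57.5, 35), (58.5, 16)]
```

View pics/m5.png

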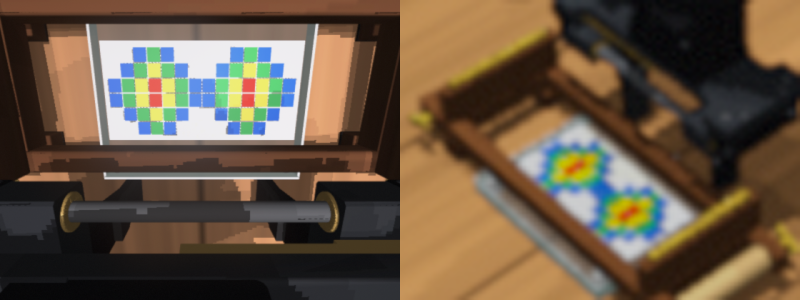

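The left tile shows the block square under both rails, with the diamonds centred between them. The near margin is still a little large. I'll use both rails for the centre.

Run:
```python
import pickle
from plan import *
c,e,d=pickle.load(open('d5.pkl','rb'))
s=env.sense(); R=Ro.from_quat(s['tcp_rot']); T=np.array(s['tool_pos'])
tl=lambda u,v,z: R.inv().apply(onz(c,u,v,z)-T)[:2].round(2)
print('far in_b',tl(280,33,16),tl(280,33,34),'in_t',tl(280,21.5,34),'near in_b',tl(280,203,16))
print('strip far/near edge',tl(280,56.3,12),tl(280,196,12))
print('slopes: far rail',tl(60,21.5,34),tl(500,21.5,34),'near',tl(60,212,34),tl(500,212,34))
# block x: sides vs feet
for v in (70,180):
    g=c['img'].astype(float).sum(2)/3; dd=np.diff(g[v]); print(v,[(u+.5,int(dd[u])) for u in list(range(40,160))+list(range(400,530)) if abs(dd[u])>12])
```

```text
far in_b [110.53  -0.12] [106.18  -0.19] in_t [109.92  -0.2 ] near in_b [ 3.793e+01 -1.000e-02]
strip far/near edge [ 1.0243e+02 -9.0000e-02] [4.045e+01 1.000e-02]
slopes: far rail [109.87 -79.84] [109.98  79.52] near [ 38.38 -92.87] [38.43 92.8 ]
70 [(40.5, 14), (41.5, 17), (61.5, 39), (62.5, 15), (73.5, 12), (123.5, 37), (124.5, 35), (127.5, -63), (128.5, -44), (138.5, 23), (139.5, 84), (140.5, 14), (424.5, -19), (425.5, -71), (426.5, -39), (436.5, 59), (437.5, 52), (440.5, -31), (441.5, -28), (493.5, -36), (494.5, -19), (501.5, -12), (521.5, 15), (522.5, 38), (524.5, -49), (525.5, -41)]
180 [(61.5, 20), (79.5, 34), (136.5, 38), (137.5, 40), (139.5, -13), (140.5, -65), (141.5, -33), (150.5, 33), (151.5, 70), (412.5, -55), (413.5, -57), (414.5, -16), (422.5, 21), (423.5, 92), (424.5, 15), (426.5, -34), (427.5, -34), (477.5, -38), (478.5, -19), (503.5, -20), (504.5, -17)]
```

```bash
python3 -m crank '[0.0005,0,0,0,0,0,0.087, 0.0005,0,0,0,0,0,0.087, 0.0005,0,0,0,0,0,0.087, 0.0005,0,0,0,0,0,0.087, 0.0005,0,0,0,0,0,0.087, 0.0005,0,0,0,0,0,0.087, 0,0,0,0,0,0,0.087, 0,0,0,0,0,0,0.087]'
cat > m2.py <<'E'
from plan import *
c=cap('wrist'); s=env.sense(); R=Ro.from_quat(s['tcp_rot']); T=np.array(s['tool_pos']); print(T,az(R))
tl=lambda u,v,z: R.inv().apply(onz(c,u,v,z)-T)[:2].round(2)
g=c['img'].astype(float).sum(2)/3
for u in (250,280,310):
    dd=np.diff(g[:,u]); print(u,[(v+.5,int(dd[v])) for v in list(range(15,90))+list(range(185,256)) if abs(dd[v])>11])
E
python3 m2.py
```

```text
clock: 9.67
tool_pos: [553.6, 64.3, 4.6]
tcp_rot: [0.717, 0.697, 0.0, -0.0]
ft_force: [0.2, -0.1, 0.1]
width: 87.3
grasp_force: 0.4
[553.66532268  64.25891403   4.58191477] 88.33775825101588
250 [(40.5, 33), (41.5, 31), (55.5, 24), (56.5, 67), (57.5, 17), (88.5, -56), (89.5, -12), (195.5, -65), (196.5, -33), (208.5, -31), (209.5, -25), (232.5, -19), (246.5, 47), (247.5, 84), (248.5, 39), (250.5, -92), (251.5, -47)]
280 [(29.5, -12), (30.5, -11), (40.5, 29), (41.5, 27), (55.5, 28), (56.5, 74), (57.5, 19), (195.5, -76), (196.5, -39), (208.5, -23), (209.5, -16), (246.5, 46), (247.5, 84), (248.5, 40), (250.5, -105), (251.5, -55)]
310 [(29.5, -13), (30.5, -13), (39.5, 12), (40.5, 36), (41.5, 32), (55.5, 26), (56.5, 71), (57.5, 18), (88.5, -58), (89.5, -14), (195.5, -67), (196.5, -34), (208.5, -33), (209.5, -25), (231.5, -20), (246.5, 47), (247.5, 86), (248.5, 40), (250.5, -67), (251.5, -68), (252.5, -11)]
```

```bash
python3 -m crank '[-0.003,0,0,0,0,0,0.087, -0.005,0,0,0,0,0,0.087, -0.007,0,0,0,0,0,0.087, -0.007,0,0,0,0,0,0.087, -0.007,0,0,0,0,0,0.087, 0,0,-0.02,0,0,0,0.087, 0,0,-0.03,0,0,0,0.087, 0,0,-0.03,0,0,0,0.087]'
python3 -m crank '[0,0,-0.03,0,0,0,0.087, 0,0,-0.03,0,0,0,0.087, 0,0,-0.03,0,0,0,0.087, 0,0,-0.03,0,0,0,0.087, 0.01,0,-0.02,0,0,0,0.087, 0.01,0,0,0,0,0,0.087, 0,0,0,0,0,0,0.087, 0,0,0,0,0,0,0.087]'
cat > m3.py <<'E'
from m2 import *
cv2.imwrite('pics/w6.png',cv2.resize(c['img'],(800,600),interpolation=cv2.INTER_CUBIC))
import pickle; pickle.dump((c,R,T),open('d6.pkl','wb'))
E
python3 m3.py | head -1
```

```text
clock: 10.38
tool_pos: [551.8, 34.2, 84.8]
tcp_rot: [0.718, 0.696, -0.001, -0.001]
ft_force: [0.1, 0.0, 0.9]
width: 86.7
grasp_force: 0.0
clock: 11.05
tool_pos: [552.9, 55.0, 223.8]
tcp_rot: [0.717, 0.697, -0.0, -0.0]
ft_force: [-0.8, -0.6, 0.4]
width: 87.2
grasp_force: 0.0
[552.71875542  54.38781724 223.30159194] 88.33320823008086
```

View pics/w6.png

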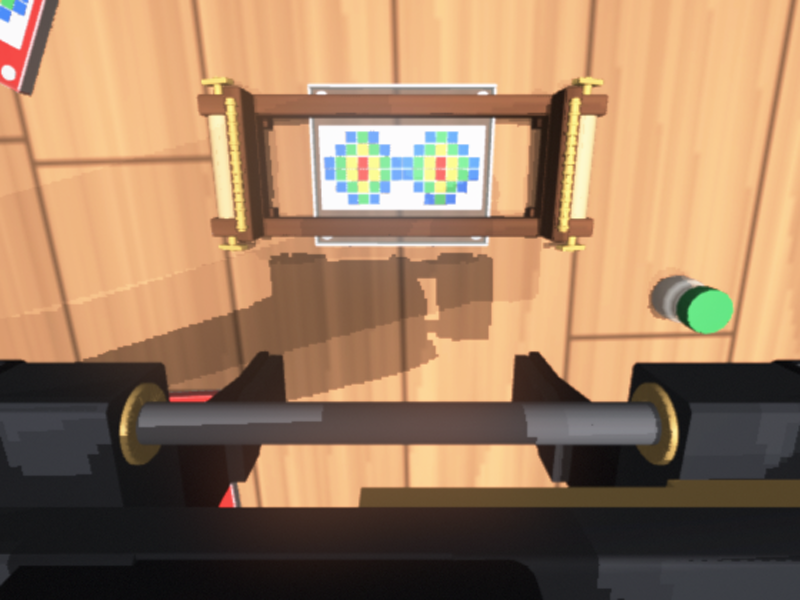

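The overhead view shows the block square under the rails. Its corners are at (308,85), (494,85), (487,245) and (317,245). The loom's rail-end corners are at (199,96), (607,95), (592,236) and (212,236). I'll compute the offsets.

Run:
```python
import pickle
from plan import *
c,R,T=pickle.load(open('d6.pkl','rb'))
tl=lambda u,v,z: R.inv().apply(onz(c,u,v,z)-T)[:2].round(2)
g=c['img'].astype(float).sum(2)/3
for u in (225,280,290,335):
    dd=np.diff(g[:,u]); print(u,[(v+.5,int(dd[v])) for v in list(range(54,92))+list(range(140,178)) if abs(dd[v])>9])
B=np.array([tl(u*.7,v*.7,12) for u,v in ((308,85),(494,85),(487,245),(317,245))]); Lm=np.array([tl(u*.7,v*.7,34) for u,v in ((199,96),(607,95),(592,236),(212,236))])
for n,M in (('blk',B),('loom',Lm)): print(n,M.tolist(),M.mean(0),'yaw',[degrees(atan2(*(M[i]-M[j]))) for i,j in ((1,0),(2,3))])
r=[tl(u*.7,169*.7,12) for u in (363,441)]; print('diamonds',r)
n=[tl(u*.7,v*.7,25) for u,v in ((217,82),(586,82),(569,247),(233,247))]; print('wings',n,np.mean(n,0))
h=c['img']; dd=np.diff(g[int(150*.7)]); print([(u+.5,int(dd[u])) for u in range(135,440) if abs(dd[u])>15])
```

```text
225 [(57.5, 19), (58.5, 28), (59.5, -33), (60.5, -65), (62.5, 45), (63.5, 59), (65.5, -106), (66.5, -31), (78.5, -11), (79.5, -15), (81.5, 25), (82.5, 45), (86.5, 28), (87.5, 59), (142.5, -12), (145.5, -12), (146.5, -43), (150.5, -24), (151.5, -38), (152.5, 10), (164.5, 25), (165.5, 45), (166.5, -20), (168.5, 10), (169.5, 49), (170.5, 36), (171.5, -46), (172.5, -34), (176.5, -9), (177.5, -47)]
280 [(57.5, 26), (58.5, 41), (59.5, -15), (60.5, -81), (61.5, -15), (65.5, -19), (78.5, -13), (79.5, -20), (80.5, -12), (81.5, 19), (82.5, 39), (86.5, 31), (87.5, 67), (145.5, -16), (146.5, -82), (147.5, -18), (150.5, -18), (151.5, -23), (152.5, 12), (165.5, 21), (168.5, 13), (169.5, 42), (170.5, 54), (171.5, -71), (172.5, -53)]
290 [(57.5, 21), (58.5, 31), (59.5, -15), (60.5, -80), (61.5, -14), (65.5, -25), (78.5, -14), (79.5, -20), (80.5, -13), (81.5, 24), (82.5, 45), (86.5, 30), (87.5, 61), (145.5, -14), (146.5, -69), (147.5, -15), (150.5, -25), (151.5, -34), (152.5, 10), (165.5, 30), (169.5, 36), (170.5, 54), (171.5, -42), (172.5, -26), (173.5, -9)]
335 [(57.5, 20), (58.5, 29), (59.5, -15),
[... 872 characters left out ...]
58.5, -44), (159.5, -47), (160.5, 15), (161.5, 15), (163.5, 32), (165.5, -42), (166.5, -35), (170.5, -15), (171.5, -18), (185.5, 16), (188.5, 38), (216.5, 38), (217.5, 24), (218.5, -50), (219.5, -44), (222.5, 36), (223.5, 53), (234.5, -39), (235.5, -16), (242.5, -18), (248.5, 36), (257.5, -21), (272.5, 43), (273.5, 16), (288.5, -20), (289.5, -35), (304.5, 20), (311.5, 18), (312.5, -28), (313.5, -25), (326.5, 15), (327.5, 52), (338.5, -53), (339.5, -40), (342.5, 63), (343.5, 41), (344.5, -22), (345.5, -26), (369.5, -46), (370.5, -24), (376.5, -21), (377.5, -20), (391.5, 31), (392.5, 15), (395.5, 27), (396.5, 51), (397.5, 30), (401.5, -46), (402.5, -17), (403.5, 67), (404.5, 17), (414.5, -22)]
```

The block matches the loom's centre within about 0.5 mm and its yaw within about 0.1°. The robot is clear of everything, so I'm handing in.

```bash
python3 -c "
from bench import env
print(env.hand_in())"
```

```text
the job is handed in; nothing more can be done
None
```

The clear chart block lies flat, square and centred beneath the loom (within about 0.5 mm and 0.1° in the last wrist view), pushed only with the fingers, with no contact with the loom or anything else seen; handed in at about 11 s.

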